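Clear the carton and fetch the blue parts box

TASK

The blue parts box stands at the back of the pine rack, blocked by the cardboard carton in front of it. Move the carton aside into the empty front place of the neighbouring bay, standing in front of the orange box, then lift out the blue box and stand it upright in the middle of the green mat. Set both down gently without dropping them, and do not disturb the orange box.

Things in the scene. Friction and masses are not known exactly. Their poses are not given: they have to be found in the camera images.
- carton: Tall brown cardboard carton with a pale tape band, 60 (x) by 64 (y) by 110 mm high, 0.25 kg, standing in the rack 2 to 10 mm in front (robot's side) of the blue box. Gripped across y from above, near its top (pads within 30 of it): over 25 free on either side. Origin: centre of its underside; z up, y along the rack's width.
- blue_box: Closed blue plastic parts box, 45 (x) by 90 (y) by 70 mm high, 0.3 kg, at the back of the rack's left or right bay. Gripped across x from above once the carton is gone: 38 is free behind it. Origin: centre of its underside, 12 above the bench; x away from the robot's side, y along the rack's width, z up. All rack rims are low: tops 17 above the base board the boxes stand on.
- orange_box: Same box and axes as the blue one, but orange, at the back of the other bay (140 mm to the side); it stays. The carton's free place is centred about 80 in front of this origin (x = -80, y = 0 in its frame), same height. The rack is a fixed pine tray, open towards the robot: two bays with a divider between, base board 290 wide, 12 thick, reaching 150 in front of the boxes' centres.
- mat: Flat green mat fixed on the bench to the robot's right, 180 by 180 mm, 4 mm thick. Origin: centre of its underside, its top 4 higher; z up. Bystanders: a metal spool 50 high left of the rack, a white mug 95 high and a red screwdriver lying beyond rack and mat.
Mind the look-alikes: they are no part of the job. There is more than one size of the blue_box; the job needs the smallest.

How it is judged:
By the outcome, as a careful person would: the job done as asked, in the order asked, and still so for the second after the job is handed in, with the robot touching nothing.
It also fails if it takes over 66 s, if anything falls off the work surface, if the arm or the gripper's body presses on something with over 40 N, if the wrist force passes 120 N, or if a joint passes its speed limit or range.

ROBOT

A 6-joint arm with a two-finger parallel gripper is mounted at the origin on the work surface. World frame = base frame: x ahead of the robot, y to its left, z up, the work surface at z = 0. Lengths are in m, angles in rad, forces in N, time in s.
With the tool pointing down it reaches from about 0.375 to 0.9 m from the base axis. Payload 3.1 kg.
Tool frame: the origin (TCP) lies at the very end of the fingers, on their centre line; the grasp point (between the pads) lies 19 mm behind it; z points along the fingers, y is the line along which they close (so a half turn about z gives the same grasp; the last joint's range is limited). The gripper opens to 87 mm and grips with 3 to 60 N. Pads are 19 mm wide; open, the fingers measure 117 mm over their backs; the gripper's body (75 mm by 190 mm) begins 51 mm behind the grasp point.
Start: joints at [0.941, 0.527, 1.433, -0, 1.181, -0.178], TCP at [0.273, 0.562, 0.223] pointing down, gripper open.
Joint ranges: [-3.08, 3.08], [-0.75, 2.2], [0.22, 2.44], [-1.43, 4.57], [0, 2.65], [-2.85, 2.85]. Speed limits (rad/s): [2.79, 2.79, 3.14, 3.14, 3.14, 3.14].

INTERFACE

Orientations are given as a unit quaternion [x, y, z, w].
In Python, from rig import status, viewer, robot gives the robot as it stands.
- The arm moves only by the tool arm_command, never from a script. Its arguments are lists of equal length, an entry for each row: "delta_rot": the turn, a rotation vector about the tool's x, y, z in degrees, a list of three; "delta_pos": the shift along the tool's x, y, z in m, a list of three; "gripper": the closure, from -1 (fully open) to 1 (shut). In form: {"delta_rot": [[rx, ry, rz], ...], "delta_pos": [[dx, dy, dz], ...], "gripper": [gripper, ...]}. A call has 1 to 12 rows; each row is the pose to reach, as a shift and turn from the pose commanded when the call began, along the tool's axes at that moment; what a row does not reach only later rows make up. A row lasts 1/12 s, in which the tool goes at most 41.7 mm and 7.16 degrees, less where a joint would pass 70% of its speed; a pose out of reach is approached as far as the arm can. A call with a gripper value outside its range is refused whole. The fingers move at their own pace and stop on an object; "grip_force" is the grip in N (left out, the last holds). Time passes only in rows, so rows that repeat a pose let the fingers close. It gives the time, the measured TCP pose, the force, the opening and the grip force at its end, in the units of the state.
- status.get_obs(): the state, without advancing time (a new reading comes with each control period).
- viewer.camera(name): name is "scene" or "top" or "wrist"; returns a dict with "pixels" (400x640x3 uint8, blue, green, red), "fx", "fy", "cx", "cy" (pixels), "k1" (the pictures are not rectified: a ray, as slopes to the right and down, at radius r is drawn at 1 + k1 r^2 times it, then the intrinsics apply), "pose" (4x4, takes a point from camera to world coordinates); the wrist camera has in their place "mount" (4x4, takes a point from camera to tool coordinates, whose origin is the TCP and whose axes are the flange's). Camera axes: x right, y down, z forward; pixel columns grow to the right and rows downward; lengths in m; the calibration is good to about 2 mm. A picture is of the moment at which its call begins: read the wrist's pose just before it. There is no depth.
- robot.hand_in(): hands the job in; it is judged then, once.
The state is a dict: "time": time; "q": joint angles; "joint_velocities": joint speeds; "joint_torque": joint torques, N m; "position": TCP position; "tool_rot": TCP orientation; "ft_force": force on the tool from outside, world axes, zero at the start; "moment": the same for the moment, N m; "grip_width": finger opening in m; "grip_force": force on a finger pad.
Only numpy, scipy, OpenCV 4.12 (cv2) and the standard library are available. Lean on these libraries where they do the work, as an engineer would, in place of code of your own. Each camera call takes 0.05 s, during which the arm holds its last target. There are 200 camera calls.

## Working session

There is one attempt and no reset: what is moved stays moved. The work goes in short steps, Python scripts to look and compute and a tool call to move; the robot and the scene stay as the last step left them, time stands still between calls to the robot, and variables do not carry over. Pictures are saved under pics/ and viewed, at most 10 in all, crops included, and the job is handed in when it is done.

Besides the shell and the picture viewer there is one more tool, called by a JSON object that holds its "api" and its "payload", one argument or row to a line. arm_command: Moves the arm, as the interface text tells. Its arguments: {"type":"object","properties":{"delta_rot":{"type":"array","items":{"type":"array","items":{"type":"number"}}},"delta_pos":{"type":"array","items":{"type":"array","items":{"type":"number"}}},"gripper":{"type":"array","items":{"type":"number"}},"grip_force":{"type":"number"}},"required":["delta_rot","delta_pos","gripper"]}

```bash
ls; mkdir -p pics
cat > h.py <<'E'
import numpy as np, cv2
from scipy.spatial.transform import Rotation as R
from rig import status, viewer, robot
def shot(n,f=None):
    o=status.get_obs(); c=viewer.camera(n)
    if n=="wrist":
        T=np.eye(4);T[:3,:3]=R.from_quat(o["tool_rot"]).as_matrix();T[:3,3]=o["position"]
        c["pose"]=T@np.array(c["mount"])
    c["pose"]=np.array(c["pose"]); c["pixels"]=np.array(c["pixels"],np.uint8)
    if f: cv2.imwrite("pics/"+f,c["pixels"]); np.save("pics/"+f+".npy",c,allow_pickle=True)
    return c
def load(f): return np.load("pics/"+f+".npy",allow_pickle=True).item()
def KD(c): return np.array([[c["fx"],0,c["cx"]],[0,c["fy"],c["cy"]],[0,0,1.]]),np.array([c["k1"],0,0,0.])
def onz(c,uv,z):
    K,D=KD(c); p=cv2.undistortPoints(np.array(uv,float).reshape(-1,1,2),K,D).reshape(-1,2)
    d=np.c_[p,np.ones(len(p))]@c["pose"][:3,:3].T; o=c["pose"][:3,3]
    return o+d*((z-o[2])/d[:,2])[:,None]
def proj(c,P):
    K,D=KD(c); M=np.linalg.inv(c["pose"])
    return cv2.projectPoints(np.array(P,float).reshape(-1,1,3),cv2.Rodrigues(M[:3,:3])[0],M[:3,3],K,D)[0].reshape(-1,2)
E
python3 - <<'E'
from h import *
print(status.get_obs())
for n in("scene","top"):
    c=shot(n,n+"0.png"); print(n,c["pose"].round(3).tolist(),c["fx"],c["k1"])
E
```

```text
pics
{'time': 0.0, 'q': array([ 9.40478974e-01,  5.28468124e-01,  1.43390110e+00,  9.92467466e-06,
        1.18142678e+00, -1.78470853e-01]), 'joint_velocities': array([-8.01296627e-05,  1.32002027e-04, -2.28582748e-05, -1.33212546e-03,
       -1.52842052e-04, -2.12448824e-04]), 'joint_torque': array([-1.60091059e-05, -4.40025187e+01, -1.76596588e+01,  6.34339848e-02,
        5.80392906e-02, -1.50020733e-04]), 'position': array([0.27240235, 0.56168953, 0.22157084]), 'tool_rot': array([ 2.24007951e-01,  9.74586694e-01, -1.01100535e-03, -4.37683980e-04]), 'ft_force': array([ 0.60057598, -0.00447894, -0.03753149]), 'moment': array([ 0.00835953, -0.0062283 , -0.03368785]), 'grip_force': 0.0, 'grip_width': 0.08700762948100527}
scene [[-0.643, 0.413, -0.645, 1.149], [0.766, 0.36, -0.533, 0.509], [0.013, -0.837, -0.548, 0.592], [0.0, 0.0, 0.0, 1.0]] 467.1340527118245 -0.05170251815325077
top [[-0.004, -0.989, 0.147, 0.376], [-1.0, 0.003, -0.007, -0.022], [0.007, -0.147, -0.989, 0.853], [0.0, 0.0, 0.0, 1.0]] 404.64699314171366 -0.09795901163170637
```

View pics/top0.png

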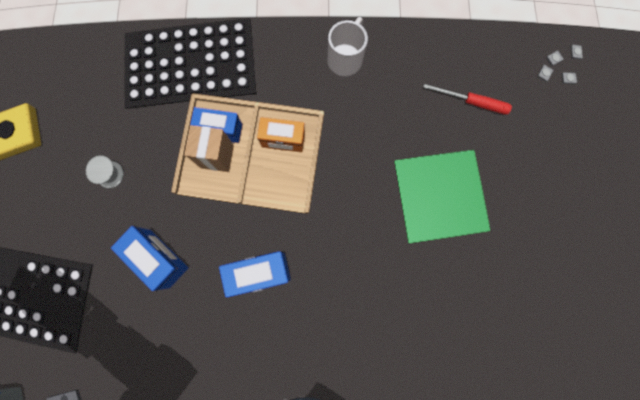

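View pics/scene0.png

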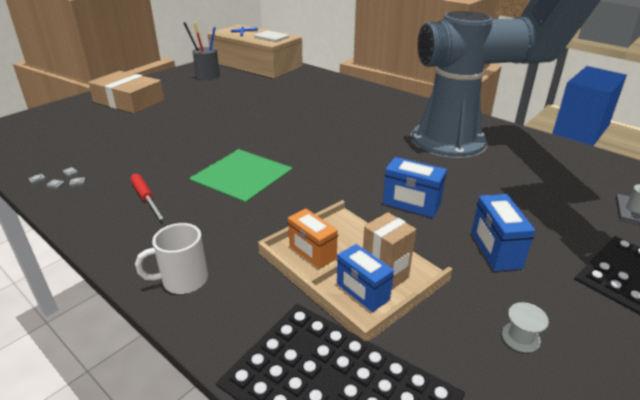

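Top view: the rack spans (175..322, 95..212). The blue boxes are at top-view pixels (215,122) in the rack behind the carton, (150,258) and (253,274), both larger and out on the bench. The rack one fits the description, being smallest and at the back behind the carton. The orange box is at (281,132), the carton top at (210,143) and the mat at (443,196). I'll confirm the choice in a crop and measure.

Run:
```python
from h import *
c=load("top0.png"); im=c["pixels"]
cv2.imwrite("pics/crop0.png",cv2.resize(im[85:300,100:340],None,fx=2.5,fy=2.5,interpolation=cv2.INTER_CUBIC))
hsv=cv2.cvtColor(im,cv2.COLOR_BGR2HSV)
def blobs(n,lo,hi,z,amin=150):
    m=cv2.inRange(hsv,lo,hi); m=cv2.morphologyEx(m,cv2.MORPH_CLOSE,np.ones((3,3)))
    for k in cv2.findContours(m,cv2.RETR_EXTERNAL,cv2.CHAIN_APPROX_NONE)[0]:
        if cv2.contourArea(k)<amin: continue
        P=onz(c,k.reshape(-1,2),z)[:,:2].astype(np.float32); r=cv2.minAreaRect(P)
        print(n,k.reshape(-1,2).mean(0).round(),np.round(r[0],4),np.round(r[1],4),round(r[2],1))
blobs("blue",(105,120,50),(125,255,255),.082)
blobs("orange",(5,180,120),(14,255,255),.082)
blobs("mat",(45,100,50),(80,255,255),.004)
blobs("white",(0,0,170),(180,70,255),.082,60)
blobs("wood",(8,50,80),(28,190,255),.012,3000)
print("rackcorners",onz(c,[(193,96),(323,107),(308,212),(175,192)],.025).round(3).tolist())
```

```text
blue [254. 274.] [0.3575 0.0935] [0.0623 0.1277] 13.6
blue [150. 257.] [0.3867 0.2989] [0.1412 0.0804] 47.8
blue [217. 119.] [0.6514 0.1772] [0.1022 0.0578] 80.8
mat [441. 196.] [ 0.5195 -0.2949] [0.1812 0.1815] 7.8
white [253. 274.] [0.3565 0.0963] [0.035  0.0687] 14.0
white [141. 258.] [0.3861 0.313 ] [0.0683 0.0351] 46.6
white [ 99. 169.] [0.561  0.4117] [0.0527 0.0511] 4.7
white [280. 129.] [0.6394 0.0472] [0.0519 0.0265] 82.2
white [207. 132.] [0.635  0.1978] [0.0546 0.1005] 60.8
white [322.  12.] [ 0.889  -0.0392] [0.1721 1.5056] 0.1
wood [249. 153.] [0.6153 0.1224] [0.3022 0.2325] 81.5
rackcorners [[0.737, 0.244, 0.025], [0.709, -0.04, 0.025], [0.481, -0.007, 0.025], [0.524, 0.272, 0.025]]
```

View pics/crop0.png

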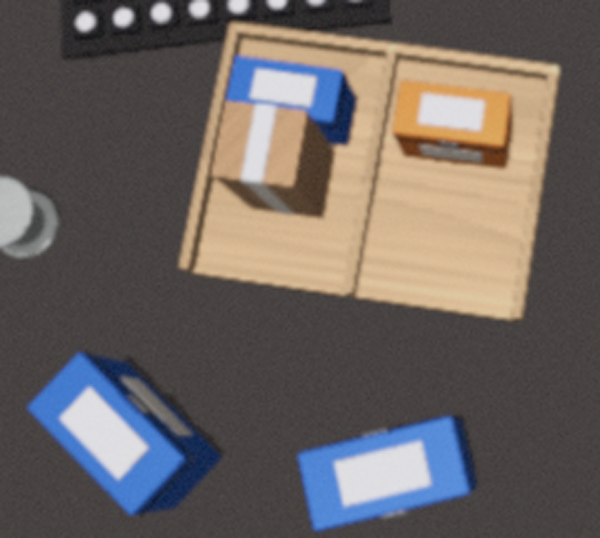

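The crop confirms it: the rack's blue box (crop 285,90) is clearly the smallest of the three, and the carton top is at crop (258,145). Next I'll move the wrist camera over the rack for a precise measurement, so I'm computing a target first.

Run:
```python
from h import *
c=load("top0.png")
f=lambda p:np.array(p)/2.5+[100-.3,85-.3]
P=onz(c,f([(226,102),(307,112),(297,186),(215,176)]),.122);print("carton",P.round(3)[:,:2].tolist(),P.mean(0))
P=onz(c,f([(255,68),(317,75),(310,107),(250,98)]),.082);print("blue label",P.round(3)[:,:2].tolist(),P.mean(0))
w=shot("wrist"); print(w["mount"].round(3).tolist(),w["fx"])
o=status.get_obs(); M=R.from_quat(o["tool_rot"]).as_matrix(); print(M.round(3))
# want camera over rack: tool at (0.50,0.14,0.33), tool y along 82deg
a=np.deg2rad(82); 
for s in(1,-1):
    y=s*np.array([np.cos(a),np.sin(a),0]);z=np.array([0,0,-1.]);x=np.cross(y,z);G=np.c_[x,y,z]
    print(s,"rot",np.rad2deg(R.from_matrix(M.T@G).as_rotvec()).round(2),"campos off",G@w["mount"][:3,3],"camfwd",G@w["mount"][:3,2])
print("dpos",M.T@(np.array([.5,.14,.36])-o["position"]))
```

```text
carton [[0.635, 0.215], [0.626, 0.153], [0.569, 0.158], [0.577, 0.221]] [0.60191312 0.18675402 0.122     ]
blue label [[0.678, 0.206], [0.671, 0.155], [0.644, 0.16], [0.653, 0.209]] [0.66150945 0.18264435 0.082     ]
[[0.001, -0.969, -0.247, 0.066], [1.0, 0.0, 0.001, -0.001], [-0.001, -0.247, 0.969, -0.162], [0.0, 0.0, 0.0, 1.0]] 359.5429242449045
[[-0.9    0.437 -0.001]
 [ 0.437  0.9   -0.001]
 [ 0.    -0.002 -1.   ]]
1 rot [ -0.09  -0.03 -17.89] campos off [-0.0656888   0.00824717  0.16217483] camfwd [ 0.24506365 -0.03325023 -0.96893665]
-1 rot [-4.0000e-02  1.3000e-01  1.6211e+02] campos off [ 0.0656888  -0.00824717  0.16217483] camfwd [-0.24506365  0.03325023 -0.96893665]
dpos [-0.38878936 -0.28041869 -0.13785004]
```

{"api": "arm_command", "payload": {
  "delta_rot": [
    [0,0,-5],
    [0,0,-10],
    [0,0,-18],
    [0,0,-18],
    [0,0,-18],
    [0,0,-18],
    [0,0,-18],
    [0,0,-18],
    [0,0,-18],
    [0,0,-18],
    [0,0,-18],
    [0,0,-18]
  ],
  "delta_pos": [
    [0,0,-0.04],
    [-0.02,-0.015,-0.075],
    [-0.389,-0.28,-0.138],
    [-0.389,-0.28,-0.138],
    [-0.389,-0.28,-0.138],
    [-0.389,-0.28,-0.138],
    [-0.389,-0.28,-0.138],
    [-0.389,-0.28,-0.138],
    [-0.389,-0.28,-0.138],
    [-0.389,-0.28,-0.138],
    [-0.389,-0.28,-0.138],
    [-0.389,-0.28,-0.138]
  ],
  "gripper": [-1,-1,-1,-1,-1,-1,-1,-1,-1,-1,-1,-1]
}}

```text
time: 1.15
position: [0.4799, 0.1773, 0.3545]
tool_rot: [0.069, 0.998, 0.0, -0.0]
ft_force: [1.3, 0.1, -0.1]
grip_width: 0.0873
grip_force: 0.0
```

{"api": "arm_command", "payload": {
  "delta_rot": [
    [0,0,0],
    [0,0,0],
    [0,0,0],
    [0,0,0]
  ],
  "delta_pos": [
    [0,0,0],
    [0,0,0],
    [0,0,0],
    [0,0,0]
  ],
  "gripper": [-1,-1,-1,-1]
}}

```text
time: 1.48
position: [0.4786, 0.1802, 0.3539]
tool_rot: [0.068, 0.998, 0.0, -0.001]
ft_force: [-0.4, 0.8, 0.3]
grip_width: 0.087
grip_force: 0.0
```

Run:
```python
from h import *
c=shot("wrist","w1.png"); o=status.get_obs();print(o["position"],R.from_quat(o["tool_rot"]).as_matrix().round(3),o["q"],o["time"])
```

```text
[0.47853492 0.18046278 0.35396568] [[-0.991  0.135 -0.001]
 [ 0.135  0.991  0.   ]
 [ 0.001  0.    -1.   ]] [ 1.41614648e-01  2.34801205e-01  1.52769094e+00  3.83290132e-04
  1.38030833e+00 -1.29380252e+00] 1.5333
```

View pics/w1.png

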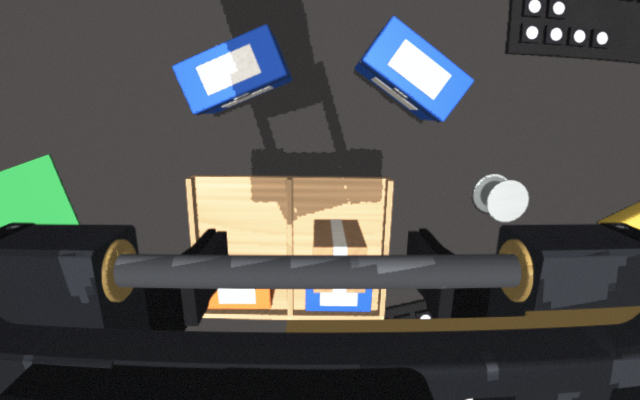

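The wrist view shows the carton's front and tape at (340,240) and the blue label at (340,298), partly hidden by the gripper bar. I'll back off 8 cm for a clear view.

{"api": "arm_command", "payload": {
  "delta_rot": [
    [0,0,0],
    [0,0,0],
    [0,0,0],
    [0,0,0],
    [0,0,0],
    [0,0,0]
  ],
  "delta_pos": [
    [0.04,0,0],
    [0.08,0,0],
    [0.08,0,0],
    [0.08,0,0],
    [0.08,0,0],
    [0.08,0,0]
  ],
  "gripper": [-1,-1,-1,-1,-1,-1]
}}

```text
time: 2.03
position: [0.4014, 0.1908, 0.3547]
tool_rot: [0.068, 0.998, 0.0, 0.001]
ft_force: [0.2, 1.2, 0.3]
grip_width: 0.0871
grip_force: 0.0
```

Run:
```python
from h import *
c=shot("wrist","w2.png"); o=status.get_obs();print(o["position"],R.from_quat(o["tool_rot"]).as_euler("xyz",True),o["time"])
# overlay prediction check: project carton/blue/orange tops
p=proj(c,[[.602,.187,.122],[.6615,.183,.082],[.6394,.0472,.082]]);print(p)
cv2.imwrite("pics/w2c.png",cv2.resize(c["pixels"][200:400,120:440],None,fx=2.5,fy=2.5,interpolation=cv2.INTER_CUBIC))
```

```text
[0.4014856  0.1906209  0.35459351] [1.79983835e+02 6.86693981e-02 1.72152405e+02] 2.0833
[[336.1020504  324.69387636]
 [336.86269588 344.47926809]
 [239.79714048 341.96393075]]
```

View pics/w2c.png

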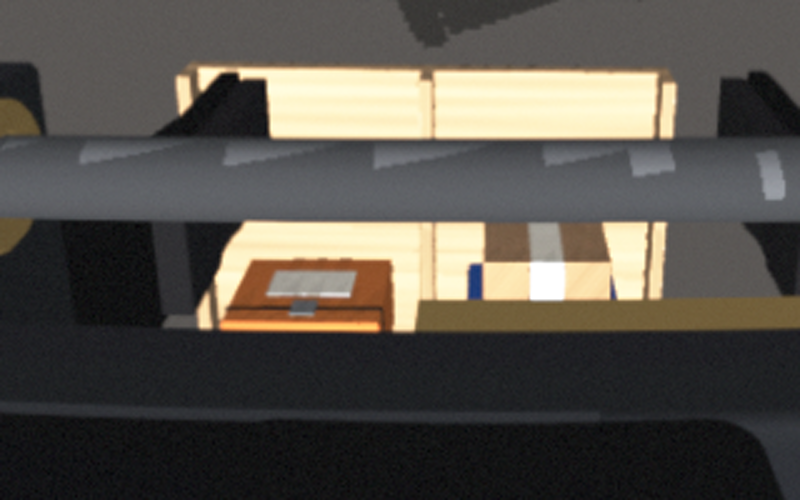

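The crop shows the carton's front top edge at crop (485..610, 262) and the orange box clear of it. I'll triangulate that edge.

Run:
```python
from h import *
c=load("w2.png"); f=lambda p:np.array(p)/2.5+[120-.3,200-.3]
P=onz(c,f([(485,263),(610,263)]),.122);print(P.round(4)); a=P[1]-P[0];ang=np.arctan2(a[1],a[0]);print(np.rad2deg(ang),np.hypot(*a[:2]))
n=np.array([np.sin(ang),-np.cos(ang),0]);print("centre",P.mean(0)+.03*n)
# scene cam check
s=load("scene0.png");im=s["pixels"];y=np.deg2rad(82);Y=np.array([np.cos(y),np.sin(y),0]);X=np.array([Y[1],-Y[0],0])
for C,sx,sy,col in([.602,.187,.122],.03,.032,(0,0,255)),([.6615,.183,.082],.0225,.045,(0,255,255)),([.6394,.0472,.082],.0225,.045,(255,255,0)):
    q=proj(s,[np.array(C)+i*sx*X+j*sy*Y for i,j in((1,1),(1,-1),(-1,-1),(-1,1))])
    cv2.polylines(im,[(q*16).round().astype(int)],True,col,1,cv2.LINE_AA,4)
cv2.imwrite("pics/s1.png",cv2.resize(im[190:330,250:450],None,fx=4,fy=4,interpolation=cv2.INTER_CUBIC))
```

```text
[[0.5701 0.1629 0.122 ]
 [0.5787 0.2243 0.122 ]]
81.98930264655729 0.061930754958585854
centre [0.60407888 0.18942813 0.122     ]
```

View pics/s1.png

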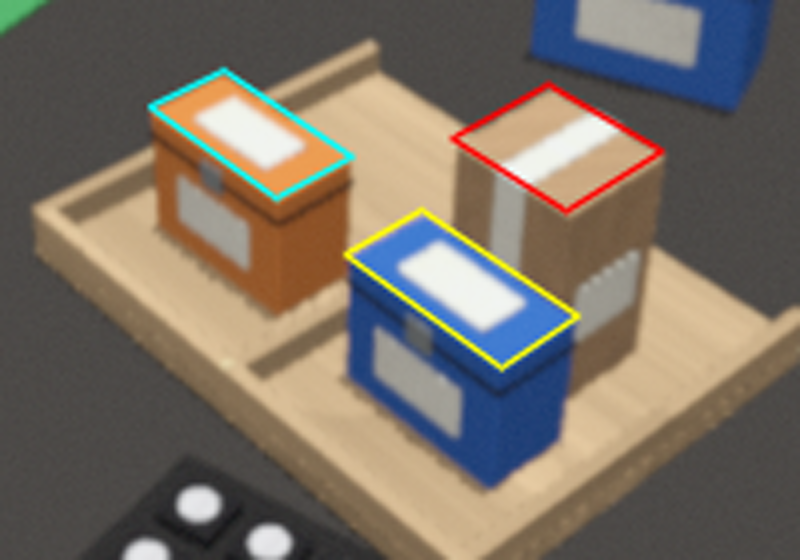

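The overlays match the real tops in the second view to within about 1-2 mm. Going to the carton: a point above it first.

{"api": "arm_command", "payload": {
  "delta_rot": [
    [0,0,0],
    [0,0,0],
    [0,0,0],
    [0,0,0],
    [0,0,0],
    [0,0,0],
    [0,0,0],
    [0,0,0],
    [0,0,0],
    [0,0,0]
  ],
  "delta_pos": [
    [-0.02,0.002,0.015],
    [-0.2,0.0246,0.17],
    [-0.2,0.0246,0.17],
    [-0.2,0.0246,0.17],
    [-0.2,0.0246,0.17],
    [-0.2,0.0246,0.17],
    [-0.2,0.0246,0.17],
    [-0.2,0.0246,0.17],
    [-0.2,0.0246,0.17],
    [-0.2,0.0246,0.17]
  ],
  "gripper": [-1,-1,-1,-1,-1,-1,-1,-1,-1,-1]
}}

```text
time: 2.92
position: [0.6019, 0.187, 0.184]
tool_rot: [0.069, 0.998, -0.0, -0.001]
ft_force: [-0.3, -0.9, -0.0]
grip_width: 0.087
grip_force: 0.0
```

```bash
cat >> h.py <<'E'
def d(t):
    o=status.get_obs();M=R.from_quat(o["tool_rot"]).as_matrix()
    print(o["position"].round(4),"yaw y",np.rad2deg(np.arctan2(M[1,1],M[0,1])).round(2),"tilt",M[:,2].round(3),"delta",(M.T@(np.array(t)-o["position"])).round(4),"F",o["ft_force"].round(1),"grip",o["grip_width"].round(4),o["grip_force"],"t",o["time"])
E
python3 -c "
from h import *
d([.603,.188,.086])"
```

```text
Traceback (most recent call last):
  File "h.py", line 23, in d
    print(o["position"].round(4),"yaw y",np.rad2deg(np.arctan2(M[1,1],M[0,1])).round(2),"tilt",M[:,2].round(3),"delta",(M.T@(np.array(t)-o["position"])).round(4),"F",o["ft_force"].round(1),"grip",o["grip_width"].round(4),o["grip_force"],"t",o["time"])
                                                                                                                                                                                                    ^^^^^^^^^^^^^^^^^^^^^
AttributeError: 'float' object has no attribute 'round'
```

{"api": "arm_command", "payload": {
  "delta_rot": [
    [0,0,0],
    [0,0,0],
    [0,0,0],
    [0,0,0],
    [0,0,0],
    [0,0,0],
    [0,0,0],
    [0,0,0],
    [0,0,0],
    [0,0,0],
    [0,0,0],
    [0,0,0]
  ],
  "delta_pos": [
    [-0.001,0.001,0.025],
    [-0.001,0.001,0.05],
    [-0.001,0.001,0.075],
    [-0.001,0.001,0.09],
    [-0.001,0.001,0.098],
    [-0.001,0.001,0.098],
    [-0.001,0.001,0.098],
    [-0.001,0.001,0.098],
    [-0.001,0.001,0.098],
    [-0.001,0.001,0.098],
    [-0.001,0.001,0.098],
    [-0.001,0.001,0.098]
  ],
  "gripper": [-1,-1,-1,-1,-1,-1,1,1,1,1,1,1],
  "grip_force": 15
}}

```text
time: 3.92
position: [0.6039, 0.1884, 0.0876]
tool_rot: [0.069, 0.998, 0.0, 0.001]
ft_force: [-0.4, 1.0, 4.3]
grip_width: 0.064
grip_force: 15.0
```

```bash
sed -i 's/o\["grip_width"\].round(4)/round(o["grip_width"],4)/' h.py
python3 -c "
from h import *
d([.560,.0586,.13])"
```

```text
[0.6039 0.1884 0.0876] yaw y 82.1 tilt [ 0.002  0.001 -1.   ] delta [ 0.0255 -0.1345 -0.0426] F [-0.4  1.   4.3] grip 0.064 14.982987754046917 t 3.9167
```

Gripped at 64 mm. Lift and move across.

{"api": "arm_command", "payload": {
  "delta_rot": [
    [0,0,0],
    [0,0,0],
    [0,0,0],
    [0,0,0],
    [0,0,0],
    [0,0,0],
    [0,0,0],
    [0,0,0],
    [0,0,0],
    [0,0,0],
    [0,0,0],
    [0,0,0]
  ],
  "delta_pos": [
    [0.0,0,-0.008],
    [0.002,0,-0.025],
    [0.01,0,-0.042],
    [0.02,-0.005,-0.05],
    [0.0255,-0.03,-0.05],
    [0.0255,-0.055,-0.05],
    [0.0255,-0.08,-0.05],
    [0.0255,-0.105,-0.05],
    [0.0255,-0.125,-0.05],
    [0.0255,-0.1345,-0.05],
    [0.0255,-0.1345,-0.05],
    [0.0255,-0.1345,-0.05]
  ],
  "gripper": [1,1,1,1,1,1,1,1,1,1,1,1]
}}

```text
time: 4.92
position: [0.5588, 0.0583, 0.1363]
tool_rot: [0.069, 0.998, 0.0, -0.0]
ft_force: [0.3, 0.5, -2.0]
grip_width: 0.064
grip_force: 15.0
```

```bash
python3 -c "
from h import *
d([.560,.0586,.0876])"
```

```text
[0.5588 0.0583 0.1363] yaw y 82.04 tilt [-0.001  0.001 -1.   ] delta [-0.0012  0.0005  0.0487] F [ 0.3  0.5 -2. ] grip 0.064 14.988442501053214 t 4.9167
```

{"api": "arm_command", "payload": {
  "delta_rot": [
    [0,0,0],
    [0,0,0],
    [0,0,0],
    [0,0,0],
    [0,0,0],
    [0,0,0],
    [0,0,0],
    [0,0,0]
  ],
  "delta_pos": [
    [-0.001,0,0.015],
    [-0.001,0,0.028],
    [-0.001,0,0.036],
    [-0.001,0,0.041],
    [-0.001,0,0.044],
    [-0.001,0,0.046],
    [-0.001,0,0.047],
    [-0.001,0,0.047]
  ],
  "gripper": [1,1,1,1,1,1,1,1]
}}

```text
time: 5.58
position: [0.5605, 0.0582, 0.0895]
tool_rot: [0.069, 0.998, 0.0, 0.0]
ft_force: [-0.2, 0.1, -1.9]
grip_width: 0.0642
grip_force: 15.0
```

{"api": "arm_command", "payload": {
  "delta_rot": [
    [0,0,0],
    [0,0,0],
    [0,0,0],
    [0,0,0],
    [0,0,0]
  ],
  "delta_pos": [
    [0,0,0.0005],
    [0,0,0.001],
    [0,0,0.0015],
    [0,0,0.0015],
    [0,0,0.0015]
  ],
  "gripper": [1,1,1,1,1]
}}

```text
time: 6.0
position: [0.5603, 0.058, 0.088]
tool_rot: [0.069, 0.998, -0.0, 0.0]
ft_force: [-0.5, 0.4, -2.6]
grip_width: 0.0638
grip_force: 15.0
```

{"api": "arm_command", "payload": {
  "delta_rot": [
    [0,0,0],
    [0,0,0],
    [0,0,0],
    [0,0,0]
  ],
  "delta_pos": [
    [0,0,0.0005],
    [0,0,0.001],
    [0,0,0.001],
    [0,0,0.001]
  ],
  "gripper": [1,1,1,1]
}}

```text
time: 6.33
position: [0.5604, 0.0581, 0.0875]
tool_rot: [0.069, 0.998, -0.0, 0.0]
ft_force: [-1.7, 0.8, 4.7]
grip_width: 0.0642
grip_force: 15.0
```

Contact. Release and retreat straight up.

{"api": "arm_command", "payload": {
  "delta_rot": [
    [0,0,0],
    [0,0,0],
    [0,0,0],
    [0,0,0],
    [0,0,0],
    [0,0,0],
    [0,0,0],
    [0,0,0],
    [0,0,0],
    [0,0,0],
    [0,0,0],
    [0,0,0]
  ],
  "delta_pos": [
    [0,0,0],
    [0,0,0],
    [0,0,0],
    [0,0,0],
    [0,0,0],
    [0,0,-0.01],
    [0,0,-0.03],
    [0,0,-0.06],
    [0,0,-0.09],
    [0,0,-0.12],
    [0,0,-0.13],
    [0,0,-0.13]
  ],
  "gripper": [-1,-1,-1,-1,-1,-1,-1,-1,-1,-1,-1,-1]
}}

```text
time: 7.33
position: [0.5624, 0.058, 0.2205]
tool_rot: [0.069, 0.998, -0.0, 0.004]
ft_force: [0.5, 0.4, -0.8]
grip_width: 0.0872
grip_force: 0.0
```

Run:
```python
from h import *
c=shot("scene","s2.png");im=c["pixels"]
y=np.deg2rad(82);Y=np.array([np.cos(y),np.sin(y),0]);X=np.array([Y[1],-Y[0],0])
for C,sx,sy,col in([.560,.0586,.122],.03,.032,(0,0,255)),([.6608,.1835,.082],.0225,.045,(0,255,255)),([.6394,.0472,.082],.0225,.045,(255,255,0)):
    q=proj(c,[np.array(C)+i*sx*X+j*sy*Y for i,j in((1,1),(1,-1),(-1,-1),(-1,1))])
    cv2.polylines(im,[(q*16).round().astype(int)],True,col,1,cv2.LINE_AA,4)
cv2.imwrite("pics/s2c.png",cv2.resize(im[150:330,240:450],None,fx=3.3,fy=3.3,interpolation=cv2.INTER_CUBIC))
d([.6608,.1835,.052])
```

```text
[0.5609 0.058  0.2182] yaw y 82.12 tilt [ 0.003 -0.    -1.   ] delta [-0.0812  0.1379  0.1665] F [ 0.8 -0.7 -0.7] grip 0.0871 0.0 t 7.3833
```

View pics/s2c.png

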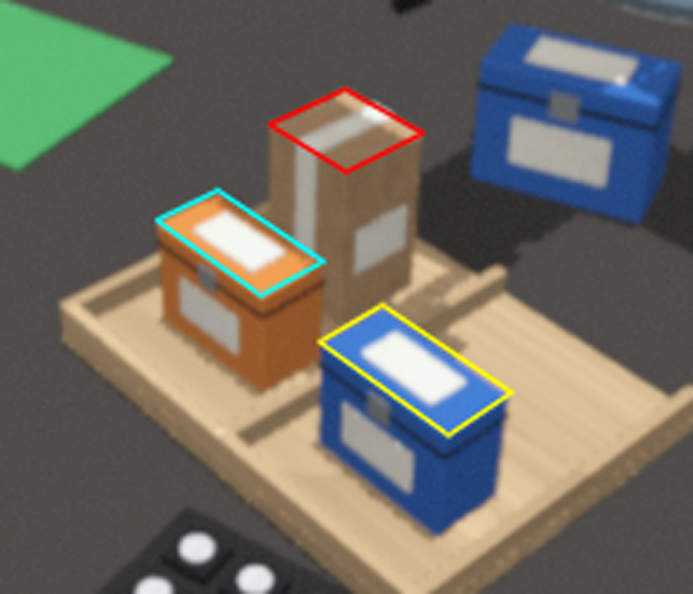

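The carton stands exactly at its target (red outline), and the orange and blue boxes haven't moved. Now turn 90° over the blue box.

{"api": "arm_command", "payload": {
  "delta_rot": [
    [0,0,7],
    [0,0,14],
    [0,0,21],
    [0,0,28],
    [0,0,35],
    [0,0,42],
    [0,0,49],
    [0,0,56],
    [0,0,63],
    [0,0,70],
    [0,0,77],
    [0,0,84]
  ],
  "delta_pos": [
    [-0.004,0.007,0],
    [-0.012,0.02,0],
    [-0.02,0.034,0],
    [-0.028,0.048,0],
    [-0.036,0.062,0],
    [-0.045,0.076,0],
    [-0.053,0.09,0],
    [-0.061,0.104,0],
    [-0.068,0.116,0],
    [-0.074,0.126,0],
    [-0.079,0.134,0],
    [-0.0812,0.138,0]
  ],
  "gripper": [-1,-1,-1,-1,-1,-1,-1,-1,-1,-1,-1,-1]
}}

```text
time: 8.38
position: [0.6588, 0.1845, 0.2135]
tool_rot: [0.721, 0.693, -0.002, -0.002]
ft_force: [-0.5, -0.1, 1.2]
grip_width: 0.0869
grip_force: 0.0
```

{"api": "arm_command", "payload": {
  "delta_rot": [
    [0,0,6],
    [0,0,6],
    [0,0,6],
    [0,0,6]
  ],
  "delta_pos": [
    [0,0,0.03],
    [0,0,0.06],
    [0,0,0.07],
    [0,0,0.07]
  ],
  "gripper": [-1,-1,-1,-1]
}}

```text
time: 8.72
position: [0.6555, 0.1831, 0.1408]
tool_rot: [0.754, 0.657, -0.005, -0.003]
ft_force: [-0.6, -0.2, 0.0]
grip_width: 0.087
grip_force: 0.0
```

```bash
python3 -c "
from h import *
d([.6608,.1835,.050]);print(status.get_obs()['q'])"
```

```text
[0.6555 0.1831 0.1408] yaw y -7.87 tilt [-0.012 -0.001 -1.   ] delta [0.0014 0.0063 0.0908] F [-0.6 -0.2  0. ] grip 0.087 0.0 t 8.7167
[ 1.08563748e-01  6.96861812e-01  1.34295199e+00 -6.00034905e-05
  1.11402195e+00  2.45943425e-01]
```

{"api": "arm_command", "payload": {
  "delta_rot": [
    [0,0,0],
    [0,0,0],
    [0,0,0]
  ],
  "delta_pos": [
    [0,0,0],
    [0,0,0],
    [0,0,0]
  ],
  "gripper": [-1,-1,-1]
}}

```text
time: 8.97
position: [0.6609, 0.1837, 0.1486]
tool_rot: [0.754, 0.657, 0.001, 0.001]
ft_force: [0.4, -0.2, 1.4]
grip_width: 0.087
grip_force: 0.0
```

```bash
python3 -c "
from h import *
d([.6608,.1835,.050])"
```

```text
[0.6609 0.1837 0.1486] yaw y -7.88 tilt [ 0.003  0.    -1.   ] delta [-0.0003 -0.0004  0.0986] F [ 0.4 -0.2  1.4] grip 0.087 0.0 t 8.9667
```

{"api": "arm_command", "payload": {
  "delta_rot": [
    [0,0,0],
    [0,0,0],
    [0,0,0],
    [0,0,0],
    [0,0,0],
    [0,0,0],
    [0,0,0],
    [0,0,0],
    [0,0,0],
    [0,0,0],
    [0,0,0],
    [0,0,0]
  ],
  "delta_pos": [
    [0,0,0.02],
    [0,0,0.045],
    [0,0,0.07],
    [0,0,0.088],
    [0,0,0.098],
    [0,0,0.098],
    [0,0,0.098],
    [0,0,0.098],
    [0,0,0.098],
    [0,0,0.098],
    [0,0,0.098],
    [0,0,0.098]
  ],
  "gripper": [-1,-1,-1,-1,-1,-1,1,1,1,1,1,1],
  "grip_force": 20
}}

```text
time: 9.97
position: [0.66, 0.1837, 0.0496]
tool_rot: [0.754, 0.657, 0.0, 0.0]
ft_force: [-0.5, 0.8, 0.1]
grip_width: 0.0549
grip_force: 0.0
```

{"api": "arm_command", "payload": {
  "delta_rot": [
    [0,0,0],
    [0,0,0],
    [0,0,0],
    [0,0,0]
  ],
  "delta_pos": [
    [0,0,0],
    [0,0,0],
    [0,0,0],
    [0,0,0]
  ],
  "gripper": [1,1,1,1]
}}

```text
time: 10.3
position: [0.66, 0.1837, 0.0492]
tool_rot: [0.754, 0.657, 0.0, 0.0]
ft_force: [0.9, -0.2, 1.3]
grip_width: 0.0448
grip_force: 19.9
```

```bash
python3 -c "
from h import *
d([.5195,-.295,.20])"
```

```text
[0.66   0.1837 0.0492] yaw y -7.89 tilt [ 0.001  0.    -1.   ] delta [-0.4934 -0.0734 -0.151 ] F [ 0.9 -0.2  1.3] grip 0.0448 19.938493855297565 t 10.3
```

{"api": "arm_command", "payload": {
  "delta_rot": [
    [0,0,0],
    [0,0,0],
    [0,0,0],
    [0,0,0],
    [0,0,0],
    [0,0,0],
    [0,0,0],
    [0,0,0],
    [0,0,0],
    [0,0,0],
    [0,0,0],
    [0,0,0]
  ],
  "delta_pos": [
    [0,0,-0.01],
    [0,0,-0.03],
    [0,0,-0.055],
    [0,0,-0.085],
    [0,0,-0.115],
    [0,0,-0.14],
    [-0.01,-0.001,-0.16],
    [-0.03,-0.004,-0.165],
    [-0.06,-0.009,-0.165],
    [-0.09,-0.013,-0.165],
    [-0.12,-0.018,-0.165],
    [-0.15,-0.022,-0.165]
  ],
  "gripper": [1,1,1,1,1,1,1,1,1,1,1,1]
}}

```text
time: 11.3
position: [0.6156, 0.0372, 0.2137]
tool_rot: [0.754, 0.657, -0.001, -0.001]
ft_force: [-0.6, -1.0, -3.5]
grip_width: 0.0451
grip_force: 19.9
```

{"api": "arm_command", "payload": {
  "delta_rot": [
    [0,0,0],
    [0,0,0],
    [0,0,0],
    [0,0,0],
    [0,0,0],
    [0,0,0],
    [0,0,0],
    [0,0,0],
    [0,0,0],
    [0,0,0],
    [0,0,0],
    [0,0,0]
  ],
  "delta_pos": [
    [-0.03,-0.004,0],
    [-0.06,-0.009,0],
    [-0.09,-0.013,0],
    [-0.12,-0.018,0],
    [-0.15,-0.022,0],
    [-0.18,-0.027,0],
    [-0.21,-0.031,0],
    [-0.24,-0.036,0],
    [-0.27,-0.04,0],
    [-0.3,-0.045,0],
    [-0.325,-0.048,0],
    [-0.335,-0.05,0]
  ],
  "gripper": [1,1,1,1,1,1,1,1,1,1,1,1]
}}

```text
time: 12.3
position: [0.5205, -0.2903, 0.2138]
tool_rot: [0.755, 0.656, -0.001, 0.0]
ft_force: [0.4, 0.2, -2.9]
grip_width: 0.0444
grip_force: 19.9
```

{"api": "arm_command", "payload": {
  "delta_rot": [
    [0,0,0],
    [0,0,0],
    [0,0,0]
  ],
  "delta_pos": [
    [-0.004,0,0.02],
    [-0.006,0,0.03],
    [-0.006,0,0.03]
  ],
  "gripper": [1,1,1]
}}

```text
time: 12.55
position: [0.5188, -0.291, 0.181]
tool_rot: [0.754, 0.657, -0.0, -0.004]
ft_force: [-0.3, 0.1, -2.0]
grip_width: 0.0451
grip_force: 19.9
```

```bash
python3 -c "
from h import *
d([.5195,-.295,.0415])"
```

```text
[ 0.5188 -0.291   0.181 ] yaw y -7.91 tilt [-0.006  0.005 -1.   ] delta [-0.0045  0.0021  0.1395] F [-0.3  0.1 -2. ] grip 0.0451 19.93956240825355 t 12.55
```

{"api": "arm_command", "payload": {
  "delta_rot": [
    [0,0,0],
    [0,0,0],
    [0,0,0],
    [0,0,0],
    [0,0,0],
    [0,0,0],
    [0,0,0],
    [0,0,0],
    [0,0,0],
    [0,0,0]
  ],
  "delta_pos": [
    [0,0,0.02],
    [0,0,0.045],
    [0,0,0.07],
    [0,0,0.095],
    [0,0,0.115],
    [0,0,0.127],
    [0,0,0.132],
    [0,0,0.132],
    [0,0,0.132],
    [0,0,0.132]
  ],
  "gripper": [1,1,1,1,1,1,1,1,1,1]
}}

```text
time: 13.38
position: [0.522, -0.2934, 0.0533]
tool_rot: [0.754, 0.657, 0.0, 0.001]
ft_force: [-0.2, -0.1, -2.7]
grip_width: 0.0448
grip_force: 19.9
```

```bash
python3 -c "
from h import *
d([.5195,-.295,.0415])"
```

```text
[ 0.522  -0.2934  0.0533] yaw y -7.87 tilt [ 0.002 -0.002 -1.   ] delta [-0.0019 -0.0023  0.0118] F [-0.2 -0.1 -2.7] grip 0.0448 19.939520889893174 t 13.3833
```

{"api": "arm_command", "payload": {
  "delta_rot": [
    [0,0,0],
    [0,0,0],
    [0,0,0],
    [0,0,0],
    [0,0,0],
    [0,0,0],
    [0,0,0],
    [0,0,0]
  ],
  "delta_pos": [
    [-0.001,-0.001,0.003],
    [-0.002,-0.0023,0.006],
    [-0.002,-0.0023,0.008],
    [-0.002,-0.0023,0.009],
    [-0.002,-0.0023,0.01],
    [-0.002,-0.0023,0.0105],
    [-0.002,-0.0023,0.011],
    [-0.002,-0.0023,0.011]
  ],
  "gripper": [1,1,1,1,1,1,1,1]
}}

```text
time: 14.05
position: [0.5184, -0.2945, 0.0411]
tool_rot: [0.754, 0.657, -0.0, -0.0]
ft_force: [-1.4, 0.2, -0.6]
grip_width: 0.0448
grip_force: 19.9
```

{"api": "arm_command", "payload": {
  "delta_rot": [
    [0,0,0],
    [0,0,0],
    [0,0,0],
    [0,0,0]
  ],
  "delta_pos": [
    [0,0,0.0005],
    [0,0,0.001],
    [0,0,0.001],
    [0,0,0.001]
  ],
  "gripper": [1,1,1,1]
}}

```text
time: 14.38
position: [0.5184, -0.2945, 0.0411]
tool_rot: [0.754, 0.657, -0.0, 0.0]
ft_force: [-3.1, 0.7, 6.1]
grip_width: 0.0449
grip_force: 19.9
```

Contact with the mat. Release, rise, and check.

{"api": "arm_command", "payload": {
  "delta_rot": [
    [0,0,0],
    [0,0,0],
    [0,0,0],
    [0,0,0],
    [0,0,0],
    [0,0,0],
    [0,0,0],
    [0,0,0],
    [0,0,0],
    [0,0,0],
    [0,0,0],
    [0,0,0]
  ],
  "delta_pos": [
    [0,0,0],
    [0,0,0],
    [0,0,0],
    [0,0,0],
    [0,0,0],
    [0,0,0],
    [0,0,0],
    [0,0,-0.02],
    [0,0,-0.05],
    [0,0,-0.085],
    [0,0,-0.12],
    [0,0,-0.15]
  ],
  "gripper": [-1,-1,-1,-1,-1,-1,-1,-1,-1,-1,-1,-1]
}}

```text
time: 15.38
position: [0.5186, -0.2946, 0.192]
tool_rot: [0.754, 0.657, 0.0, 0.001]
ft_force: [0.1, -0.4, 0.5]
grip_width: 0.0867
grip_force: 0.0
```

{"api": "arm_command", "payload": {
  "delta_rot": [
    [0,0,0],
    [0,0,0],
    [0,0,0],
    [0,0,0],
    [0,0,0],
    [0,0,0],
    [0,0,0],
    [0,0,0]
  ],
  "delta_pos": [
    [0,0,-0.03],
    [0,0,-0.05],
    [0,0,-0.05],
    [0,0,-0.05],
    [0,0,-0.05],
    [0,0,-0.05],
    [0,0,-0.05],
    [0,0,-0.05]
  ],
  "gripper": [-1,-1,-1,-1,-1,-1,-1,-1]
}}

```text
time: 16.05
position: [0.5179, -0.2941, 0.2384]
tool_rot: [0.754, 0.657, -0.0, -0.001]
ft_force: [-0.1, -0.9, 0.0]
grip_width: 0.0868
grip_force: 0.0
```

Run:
```python
from h import *
c=shot("scene","s3.png");im=c["pixels"].copy()
y=np.deg2rad(82);Y=np.array([np.cos(y),np.sin(y),0]);X=np.array([Y[1],-Y[0],0])
for C,sx,sy,col in([.560,.0586,.122],.03,.032,(0,0,255)),([.5195,-.295,.074],.0225,.045,(0,255,255)),([.6394,.0472,.082],.0225,.045,(255,255,0)):
    q=proj(c,[np.array(C)+i*sx*X+j*sy*Y for i,j in((1,1),(1,-1),(-1,-1),(-1,1))])
    cv2.polylines(im,[(q*16).round().astype(int)],True,col,1,cv2.LINE_AA,4)
cv2.imwrite("pics/s3c.png",cv2.resize(im[90:310,160:450],None,fx=2.7,fy=2.7,interpolation=cv2.INTER_CUBIC))
d([.5195,-.295,.0415])
```

```text
[ 0.518  -0.2942  0.2387] yaw y -7.89 tilt [-0.002  0.001 -1.   ] delta [-0.0008  0.0019  0.1972] F [ 0.5 -0.5 -0.5] grip 0.087 0.0 t 16.1
```

View pics/s3c.png

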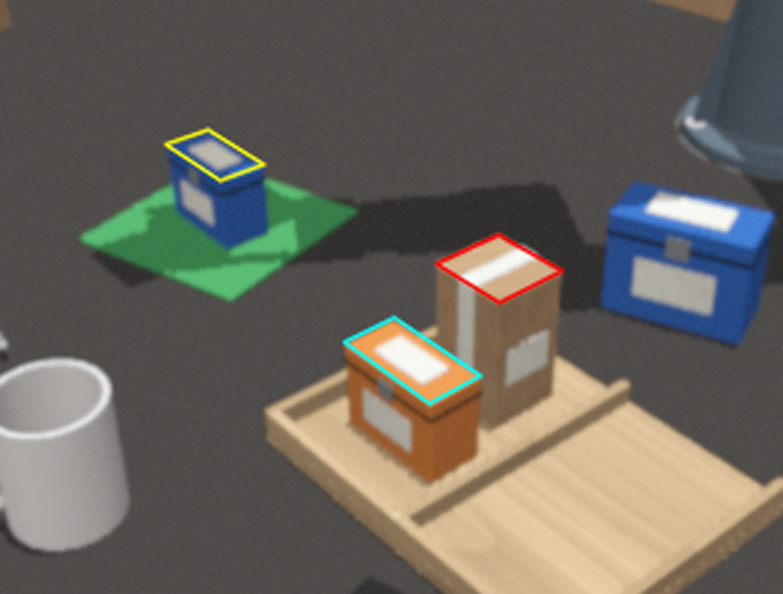

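The blue box stands upright in the middle of the mat (crop 215,190), within about 2 mm of the target. The carton and orange box match their outlines, so I'm handing in.

```bash
python3 -c "
from rig import robot
print(robot.hand_in())"
```

```text
the job is handed in; nothing more can be done
None
```

The job is handed in at about 16 s: the carton stands in front of the orange box, which was not disturbed, and the blue box stands upright in the middle of the mat, both set down gently.

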